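Swing out the front leg of the gearbox-cover stand

TASK

The stand that carries the long oval gearbox cover is standing on two legs: swing its folded front leg all the way out until it clicks home on its stop, and let go of it. Leave the leg of the other stand, the one with the round flange, folded as it is.

Things in the scene. Friction and masses are not known exactly. Their poses are not given: they have to be found in the camera images.
- leg_a (a joint): Steel bar leg (16 mm wide, top 20 mm up) of the stand carrying the oval aluminium cover. Rad: 0 = folded across the stand's front (starts 0 to 0.35), grows counter-clockwise seen from above, 1.571 = out on its stop, pointing to the robot's side. Stays where left; under 1 N at the pin, but a sprung detent, felt from 1.05, crest 1.33 (about 5 N), then draws it onto the stop and holds it.
- grip_a (a point): Middle of the upright round steel grip pin at that leg's free end: 12 mm in diameter, 20 to 66 mm above the bench, this point 46 mm above it. Can be pinched from above or pushed. Below it a 22 mm collar (up to 21 mm) and a 28 mm rubber foot (up to 8 mm).
- hinge_a (a point): On that leg's upright hinge axis, 46 mm above the bench (hub below, 25 mm high). Axes of the stand: x from hinge to stand's middle, y along the leg when folded, z up. At joint value q the pin is at x = -0.130 sin q, y = 0.130 cos q (m). The stand is fast; its cover, 110 x 190 mm, up to 81 mm above the bench, begins 55 mm from here in x.
- leg_b (a joint): Leg of the other stand: an equal stand and leg, but carrying a round flange, 100 mm across with a hub in its middle, up to 87 mm above the bench. Same joint values, starts at 0 to 0.35 rad. To be left folded.

How it is judged (in metres and radians):
At the end, for the whole second after the job is handed in: The leg of the stand with the oval cover is out past its detent, within 10 degrees of its stop (joint above 1.396 rad), at rest; the other stand's leg is still folded (below 0.5 rad) (value of joint leg_a above 1.396 rad and velocity of joint leg_a between -0.05 and 0.05 rad/s and value of joint leg_b below 0.5 rad); the robot touches nothing.
It fails at once if the other stand's leg is swung out of its folded place (past 0.5 rad) (value of joint leg_b above 0.5 rad).
It also fails if it takes over 34 s, if anything falls off the work surface, if the arm or the gripper's body presses on something with over 40 N, if the wrist force passes 120 N, or if a joint passes its speed limit or range.

ROBOT

A 6-joint arm with a two-finger parallel gripper is mounted at the origin on the work surface. World frame = base frame: x ahead of the robot, y to its left, z up, the work surface at z = 0. Lengths are in mm, angles in rad, forces in N, time in s.
With the tool pointing down it reaches from about 275 to 750 mm from the base axis. Payload 10.2 kg.
Tool frame: the origin (TCP) lies midway between the tips of the shut fingers; the grasp point (between the pads) lies grasp_offset behind it (grasp_offset is the distance from the TCP to the grasp point, in mm); x points along the fingers, z is the direction in which the jaws open and shut, and the axes are right-handed (so a half turn about x gives the same grasp; the last joint's range is limited). The gripper opens to 85 mm and grips with 20 to 120 N. Pads are 22 mm wide; open, the fingers measure 114 mm over their backs; the gripper's body (76 mm by 85 mm) begins 54 mm behind the grasp point. The pads swing forward as they close: fully open they stand 13 mm farther back than shut.
Start: joints at [1.099, 0.313, 1.498, -0, 1.331, -0.223], TCP at [129.289, 508.837, 202.594] pointing down, gripper open.
Joint ranges: [-2.94, 2.94], [-0.97, 2.17], [0.19, 2.56], [-1.23, 4.37], [0.02, 3.11], [-2.88, 2.88]. Speed limits (rad/s): [2.39, 2.39, 3.01, 3.14, 3.14, 3.14].

INTERFACE

Orientations are given as a unit quaternion [w, x, y, z].
In Python, from rig import sense, capture, calibration, finish_job, grasp_offset gives the robot as it stands.
- The arm moves only by the shell command python3 -m jog 'ROWS' [FORCE]. ROWS is JSON, a list of rows, each an object with "linear": the shift along the tool's x, y, z scaled (see below), a list of three; "rotation": the turn, a rotation vector about the tool's x, y, z scaled (see below), a list of three; "grip": the finger opening in mm, from 0 to 85.4. A call has 1 to 20 rows; each row is the pose to reach, as a shift and turn from the pose measured when the call began, along the tool's axes at that moment; what a row does not reach only later rows make up. The controller multiplies each number of a shift by 0.3 m and each number of a turn by 0.5 rad. A row lasts 1/12 s, in which the tool goes at most 41.7 mm and 7.16 degrees, less where a joint would pass 70% of its speed; a pose out of reach is approached as far as the arm can. A call with a number of a shift or a turn outside -1 to 1 is refused whole. A call with a gripper value outside its range is refused whole. The fingers move at their own pace and stop on an object; FORCE is the grip in N (left out, the last holds). Time passes only in rows, so rows that repeat a pose let the fingers close. It gives the time, the measured TCP pose, the force and the opening at its end, in the units of the state.
- sense(): the state, without advancing time (a new reading comes with each control period).
- capture(name): name is "scene" or "top" or "wrist"; returns (picture, depth): 420x560x3 uint8, red, green, blue; 420x560 float32, mm along the optical axis (not along the pixel's ray), 0 where there is no reading.
- calibration(name): a dict with "intrinsics" (3x3 intrinsics, pixels), "dist" ([k1, k2, p1, p2, k3] as OpenCV has them; the pictures are not rectified), "world_from_camera" (4x4, takes a point from camera to world coordinates). Camera axes: x right, y up, looking along -z (the intrinsics and any distortion apply to the point x, -y, -z); pixel columns grow to the right and rows downward; lengths in mm; the calibration is good to about 2 mm. A picture is of the moment at which its call begins: read the wrist's pose just before it. calibration takes no time and is no camera call; for the wrist camera it gives the pose at the moment of the call.
- finish_job(): hands the job in, once; it reports no verdict.
The state is a dict: "time_s": time; "joints": joint angles; "dq": joint speeds; "tau": joint torques, N m; "eef_pos": TCP position; "ee_rot": TCP orientation; "force": force on the tool from outside, world axes, zero at the start; "wrist_torque": the same for the moment, N m; "grip_width": opening from 0.0 (shut) to 1.0 (fully open).
Only numpy, scipy, OpenCV 4.12 (cv2) and the standard library are available. Lean on these libraries where they do the work, as an engineer would, in place of code of your own. Each camera call takes 0.05 s, during which the arm holds its last target.

## Working session

There is one attempt and no reset: what is moved stays moved. The work goes in short steps, Python scripts to look and compute and a shell command to move; the robot and the scene stay as the last step left them, time stands still between calls to the robot, and variables do not carry over. Pictures are saved under pics/ and viewed, and the job is handed in when it is done.

```bash
mkdir -p pics; ls; python3 - <<'E'
from rig import sense, capture, calibration, grasp_offset
import cv2, numpy as np
print(sense(), grasp_offset)
for n in ("scene","top"):
    p,d=capture(n); cv2.imwrite(f"pics/{n}0.png",p[:,:,::-1]); np.savez(f"{n}0.npz",p=p,d=d,**{k:np.array(v) for k,v in calibration(n).items()})
    print(calibration(n))
E
```

```text
pics
{'time_s': 0.0, 'joints': array([ 1.09861002e+00,  3.13495857e-01,  1.49845997e+00, -3.25329944e-05,
        1.33099156e+00, -2.23377074e-01]), 'dq': array([-0.00025169, -0.00081217, -0.00031578,  0.00076884, -0.0016908 ,
        0.00067943]), 'tau': array([ 1.44487763e-04, -4.12275732e+01, -2.59731621e+01, -2.07196676e-04,
        4.30741857e-03,  4.46552448e-06]), 'eef_pos': array([129.14939877, 508.55510915, 202.00302354]), 'ee_rot': array([ 0.55774694, -0.43430903,  0.55860514,  0.43388284]), 'force': array([-0.30463319, -0.00730755,  0.01388002]), 'wrist_torque': array([-0.03060384,  0.01499262,  0.02633204]), 'grip_width': 1.0002592018447043} 18.700000000000003
{'intrinsics': array([[454.73634029,   0.        , 282.50337701],
       [  0.        , 454.73634029, 205.24243696],
       [  0.        ,   0.        ,   1.        ]]), 'dist': array([0.03614042, 0.        , 0.        , 0.        , 0.        ]), 'world_from_camera': array([[-5.98111197e-01, -6.42666458e-01,  4.78793086e-01,
         1.04505347e+03],
       [ 8.01404569e-01, -4.76869710e-01,  3.61034619e-01,
         4.24107563e+02],
       [-3.70291996e-03,  5.99645815e-01,  8.00256949e-01,
         8.81794946e+02],
       [ 0.00000000e+00,  0.00000000e+00,  0.00000000e+00,
         1.00000000e+00]])}
{'intrinsics': array([[495.75095141,   0.        , 274.9094324 ],
       [  0.        , 495.75095141, 215.20760305],
       [  0.        ,   0.        ,   1.        ]]), 'dist': array([0.03781613, 0.        , 0.        , 0.        , 0.        ]), 'world_from_camera': array([[ 6.20953441e-02,  9.77803749e-01, -2.00109962e-01,
         3.43843236e+02],
       [-9.98063025e-01,  6.00726226e-02, -1.61702661e-02,
         4.44274749e+01],
       [-3.79021659e-03,  2.00726452e-01,  9.79639998e-01,
         1.09784667e+03],
       [ 0.00000000e+00,  0.00000000e+00,  0.00000000e+00,
         1.00000000e+00]])}
```

View pics/top0.png

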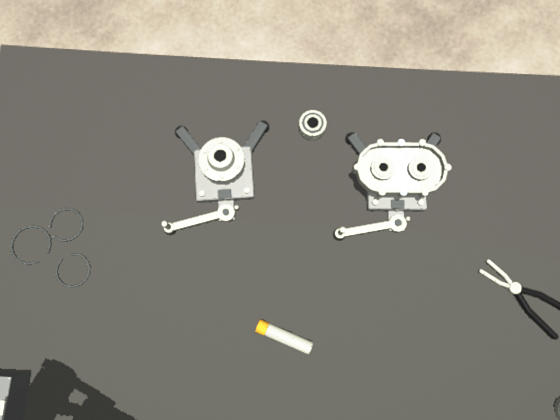

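View pics/scene0.png

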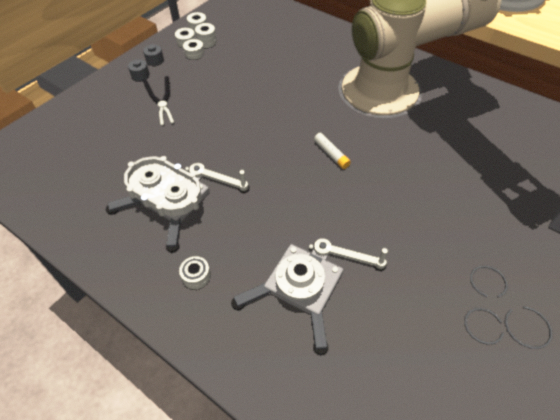

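The top view shows the oval-cover stand on the right, with its hinge near (398,222) and its pin near (340,233). The round-flange stand is on the left, with its hinge near (226,212) and its pin near (168,227). In the scene view the oval's hinge is near (197,170) and its pin near (243,180). I'll zoom in to get the pin and hinge accurately.

```bash
python3 - <<'E'
import cv2, numpy as np
a=np.load("top0.npz")['p'][190:260,310:430,::-1]; b=np.load("scene0.npz")['p'][145:215,170:290,::-1]
cv2.imwrite("pics/zoom0.png",np.hstack([cv2.resize(x,None,fx=3.3,fy=3.3*2,interpolation=0) if 0 else cv2.resize(x,None,fx=3.3,fy=3.3,interpolation=0) for x in(a,b)]))
E
```

```text
(no output)
```

View pics/zoom0.png

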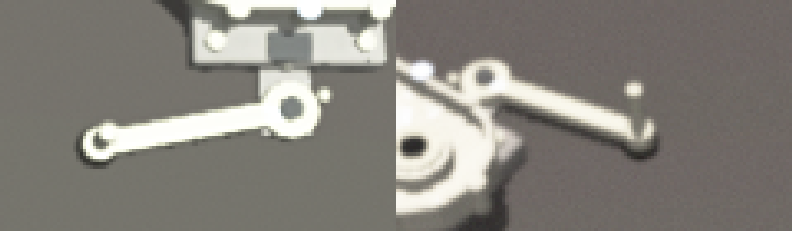

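```bash
cat > h.py <<'E'
import cv2, numpy as np
def ray(px,c):
    u=cv2.undistortPoints(np.array([[px]],float),np.array(c['intrinsics']),np.array(c['dist']))[0,0]
    T=np.array(c['world_from_camera']); return T[:3,3],T[:3,:3]@np.array([u[0],-u[1],-1.])
def onz(px,z,c):
    o,d=ray(px,c); return o+d*(z-o[2])/d[2]
E
python3 - <<'E'
from h import *
t=np.load("top0.npz"); s=np.load("scene0.npz")
print("hub",onz((398.2,222.4),25,t),onz((197.3,168),25,s))
print("collar",onz((340,233.3),20,t),onz((245-.6,145+140/3.3),20,s)); print("pintop",onz((242.1,172),66,s),onz((340,233),66,t))
h=onz((398.2,222.4),25,t);p=onz((340,233.3),20,t);print(np.linalg.norm((p-h)[:2]))
# flange stand
print("B",onz((226,212),25,t),onz((168,227.5),20,t))
# plate front bolts for stand orientation
l=onz((310+216/3.3,190+39/3.3),45,t);r=onz((310+366/3.3,190+39/3.3),45,t);print(l,r)
E
```

```text
hub [ 563.50317598 -209.0163228    25.        ] [ 566.21481273 -203.72504217   25.        ]
collar [532.23959552 -83.25103913  20.        ] [541.30534034 -71.84832645  20.        ]
pintop [535.1130435  -79.80689437  66.        ] [524.83935173 -77.77930606  66.        ]
129.59289347517966
B [563.58688715 170.57184533  25.        ] [521.92330934 295.90762347  20.        ]
[ 601.98230505 -154.60135853   45.        ] [ 607.94265428 -252.61896323   45.        ]
```

```bash
python3 - <<'E'
from scipy.spatial.transform import Rotation as R
from rig import sense, grasp_offset
import numpy as np
s=sense();w,x,y,z=s['ee_rot'];M=R.from_quat([x,y,z,w]).as_matrix();print(M.round(3))
print("yaw tool z",np.degrees(np.arctan2(M[1,2],M[0,2])))
t=M.T@(np.array([533,-80,150])-s['eef_pos']);print("tool shift mm",t, t/300)
E
```

```text
[[-0.001 -0.969  0.246]
 [-0.001  0.246  0.969]
 [-1.     0.    -0.001]]
yaw tool z 75.74082490457448
tool shift mm [  52.47011256 -536.39550339 -470.92731533] [ 0.17490038 -1.78798501 -1.56975772]
```

```bash
python3 -m jog '[{"linear":[0,-0.12,-0.1],"rotation":[0.2,0,0],"grip":50},{"linear":[0,-0.24,-0.21],"rotation":[0.4,0,0],"grip":50},{"linear":[0,-0.36,-0.31],"rotation":[0.6,0,0],"grip":50},{"linear":[0,-0.48,-0.42],"rotation":[0.8,0,0],"grip":50},{"linear":[0,-0.59,-0.52],"rotation":[1,0,0],"grip":50},{"linear":[0,-0.7,-0.62],"rotation":[1,0,0],"grip":50},{"linear":[0,-0.8,-0.7],"rotation":[1,0,0],"grip":50},{"linear":[0,-0.89,-0.78],"rotation":[1,0,0],"grip":50},{"linear":[0,-0.89,-0.78],"rotation":[1,0,0],"grip":50},{"linear":[0,-0.89,-0.78],"rotation":[1,0,0],"grip":50},{"linear":[0,-0.89,-0.78],"rotation":[1,0,0],"grip":50},{"linear":[0,-0.89,-0.78],"rotation":[1,0,0],"grip":50}]' 40
cat >> h.py <<'E'
from scipy.spatial.transform import Rotation as R
def go(target,yaw):
    from rig import sense
    s=sense();w,x,y,z=s['ee_rot'];M=R.from_quat([x,y,z,w]).as_matrix()
    y0=np.degrees(np.arctan2(M[1,2],M[0,2]))
    a,b=np.radians(yaw),0
    zt=np.array([np.cos(a),np.sin(a),0]);xt=np.array([0,0,-1.]);T=np.stack([xt,np.cross(zt,xt),zt],1)
    print("t",s['time_s'],"pos",s['eef_pos'].round(1),"yaw",y0.round(1),"F",s['force'].round(1),"grip",s['grip_width'].round(3),"q",s['joints'].round(2))
    print("lin",(M.T@(np.array(target)-s['eef_pos'])/300).round(4),"rot",(R.from_matrix(M.T@T).as_rotvec()/.5).round(4))
E
python3 -c "
from h import *
go([533,-80,190],14)"
```

```text
time_s: 1.1
eef_pos: [329.9, 216.5, 202.2]
ee_rot: [0.648, -0.283, 0.649, 0.282]
force: [-0.1, -0.8, -0.4]
grip_width: 0.582Traceback (most recent call last):
  File "<string>", line 3, in <module>
    go([533,-80,190],14)
    ~~^^^^^^^^^^^^^^^^^^
  File "h.py", line 14, in go
    print("t",s['time_s'],"pos",s['eef_pos'].round(1),"yaw",y0.round(1),"F",s['force'].round(1),"grip",s['grip_width'].round(3),"q",s['joints'].round(2))
                                                                                                       ^^^^^^^^^^^^^^^^^^^^^
AttributeError: 'float' object has no attribute 'round'
```

```bash
sed -i "s/s\['grip_width'\].round(3)/round(s['grip_width'],3)/" h.py
python3 -c "
from h import *
go([533,-80,190],14)"
```

```text
t 1.1 pos [329.9 216.5 202.2] yaw 47.1 F [-0.1 -0.8 -0.4] grip 0.582 q [ 0.28  0.02  1.85 -0.    1.27 -0.54]
lin [ 0.0407 -1.1688 -0.2632] rot [ 1.1557e+00 -2.7000e-03  4.0000e-04]
```

```bash
python3 -m jog '[{"linear":[0.01,-0.12,-0.03],"rotation":[0.2,0,0],"grip":50},{"linear":[0.02,-0.25,-0.06],"rotation":[0.4,0,0],"grip":50},{"linear":[0.02,-0.38,-0.09],"rotation":[0.6,0,0],"grip":50},{"linear":[0.02,-0.5,-0.11],"rotation":[0.8,0,0],"grip":50},{"linear":[0.03,-0.63,-0.14],"rotation":[1,0,0],"grip":50},{"linear":[0.03,-0.75,-0.17],"rotation":[1,0,0],"grip":50},{"linear":[0.03,-0.85,-0.19],"rotation":[1,0,0],"grip":50},{"linear":[0.03,-0.92,-0.21],"rotation":[1,0,0],"grip":50},{"linear":[0.03,-0.92,-0.21],"rotation":[1,0,0],"grip":50},{"linear":[0.03,-0.92,-0.21],"rotation":[1,0,0],"grip":50},{"linear":[0.03,-0.92,-0.21],"rotation":[1,0,0],"grip":50}]'
python3 - <<'E'
from h import *
go([533,-80,190],14)
from rig import capture,calibration
c=calibration("wrist");p,d=capture("wrist");cv2.imwrite("pics/w1.png",p[:,:,::-1]);np.savez("w1.npz",p=p,d=d,**{k:np.array(v) for k,v in c.items()})
E
```

```text
time_s: 2.02
eef_pos: [488.8, -16.0, 193.0]
ee_rot: [0.697, -0.114, 0.698, 0.114]
force: [-0.4, -0.3, -0.0]
grip_width: 0.586
t 2.0167 pos [488.8 -16.  193. ] yaw 18.6 F [-0.4 -0.3 -0. ] grip 0.586 q [-0.27  0.24  1.62 -0.    1.28 -0.6 ]
lin [ 0.01   -0.2492  0.0719] rot [ 1.591e-01 -3.500e-03 -1.000e-04]
```

View pics/w1.png

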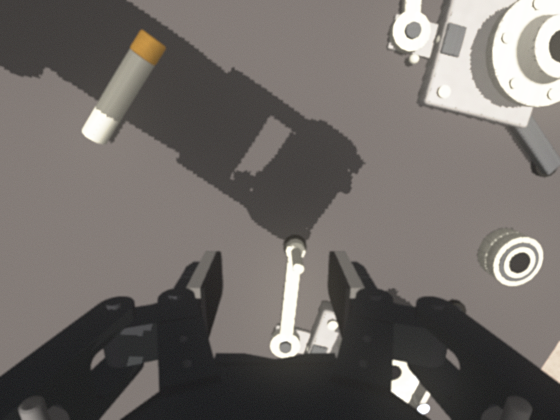

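The wrist view shows the oval stand's leg between the fingers: pin base near (294,244), pin top near (298,268) and hub near (285,346). The flange stand is at top right.

```bash
python3 - <<'E'
from h import *
w=np.load("w1.npz")
print("hub",onz((285,345),25,w),"pintop",onz((298,268),66,w),"collar",onz((294.5,243.5),20,w))
a=w['p'][220:370,230:350,::-1];cv2.imwrite("pics/w1z.png",cv2.resize(a,None,fx=4,fy=4,interpolation=0))
E
```

```text
hub [ 565.08007936 -203.36293105   25.        ] pintop [535.29781399 -80.95682302  66.        ] collar [531.67407071 -73.55846102  20.        ]
```

View pics/w1z.png

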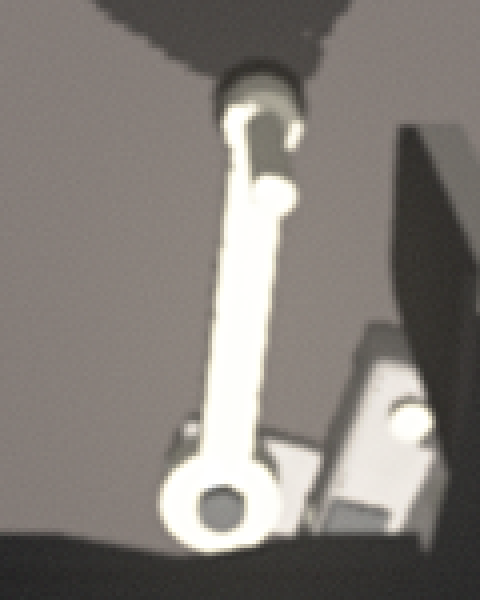

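```bash
python3 -m jog '[{"linear":[0.01,-0.13,0.04],"rotation":[0.08,0,0],"grip":50},{"linear":[0.02,-0.245,0.08],"rotation":[0.17,0,0],"grip":50},{"linear":[0.02,-0.245,0.08],"rotation":[0.17,0,0],"grip":50},{"linear":[0.02,-0.245,0.08],"rotation":[0.17,0,0],"grip":50},{"linear":[0.02,-0.245,0.08],"rotation":[0.17,0,0],"grip":50}]'
python3 - <<'E'
from h import *
go([535,-79,32],13.4)
E
```

```text
time_s: 2.48
eef_pos: [534.5, -76.7, 187.2]
ee_rot: [0.701, -0.085, 0.703, 0.085]
force: [0.5, -0.1, -0.4]
grip_width: 0.587
t 2.4833 pos [534.5 -76.7 187.2] yaw 13.8 F [ 0.5 -0.1 -0.4] grip 0.587 q [-0.36  0.36  1.48 -0.    1.31 -0.6 ]
lin [ 0.5174 -0.008   0.0008] rot [ 0.0138 -0.0035 -0.0003]
```

```bash
python3 -m jog '[{"linear":[0.1,-0.008,0],"rotation":[0.014,0,0],"grip":50},{"linear":[0.2,-0.008,0],"rotation":[0.014,0,0],"grip":50},{"linear":[0.28,-0.008,0],"rotation":[0.014,0,0],"grip":50},{"linear":[0.34,-0.008,0],"rotation":[0.014,0,0],"grip":50},{"linear":[0.39,-0.008,0],"rotation":[0.014,0,0],"grip":50},{"linear":[0.43,-0.008,0],"rotation":[0.014,0,0],"grip":50},{"linear":[0.47,-0.008,0],"rotation":[0.014,0,0],"grip":50},{"linear":[0.51,-0.008,0],"rotation":[0.014,0,0],"grip":50},{"linear":[0.517,-0.008,0],"rotation":[0.014,0,0],"grip":50},{"linear":[0.517,-0.008,0],"rotation":[0.014,0,0],"grip":50}]'
python3 - <<'E'
from h import *
go([535,-79,32],13.4)
from rig import capture,calibration
for n in("wrist","scene"):
    p,d=capture(n);cv2.imwrite(f"pics/{n}2.png",p[:,:,::-1])
    if n=="scene":cv2.imwrite("pics/scene2z.png",cv2.resize(p[100:250,130:330,::-1],None,fx=4,fy=4))
E
```

```text
time_s: 3.32
eef_pos: [534.3, -77.9, 32.3]
ee_rot: [0.701, -0.083, 0.703, 0.083]
force: [-0.3, -0.0, 0.0]
grip_width: 0.585
t 3.3167 pos [534.3 -77.9  32.3] yaw 13.5 F [-0.3 -0.   0. ] grip 0.585 q [-0.36  0.54  1.65 -0.    0.96 -0.6 ]
lin [ 0.0009 -0.0042  0.0015] rot [ 0.0027 -0.0046 -0.0014]
```

View pics/wrist2.png

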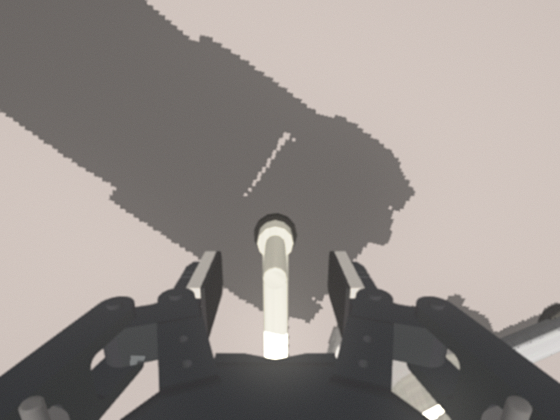

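View pics/scene2z.png

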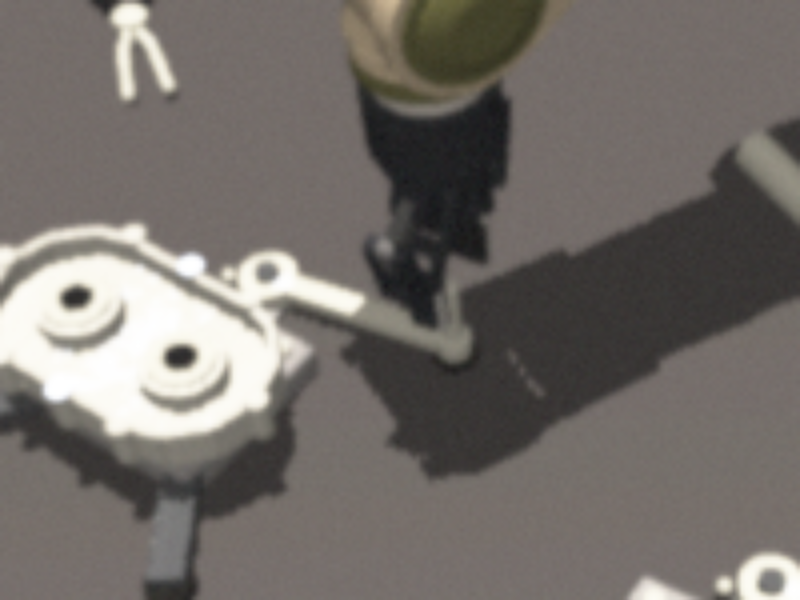

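The wrist view shows the pin centred between the jaws, with its top near (275,275) and its foot near (274,235). I'll check where it sits along the pad width.

```bash
python3 - <<'E'
from h import *
from rig import calibration,sense
c=calibration("wrist");s=sense();w,x,y,z=s['ee_rot'];M=R.from_quat([x,y,z,w]).as_matrix()
for px,zz in (((275,275),66),((274.5,240),21)):
    q=onz(px,zz,c);print(q, (M.T@(q-s['eef_pos'])).round(1))
p=cv2.imread("pics/wrist2.png")[200:380,180:370];cv2.imwrite("pics/w2z.png",cv2.resize(p,None,fx=3.3,fy=3.3))
E
```

```text
[536.04491529 -80.66251087  66.        ] [-32.9  -2.3   0.5]
[535.70029279 -80.53468125  21.        ] [12.1 -2.1  0.2]
```

View pics/w2z.png

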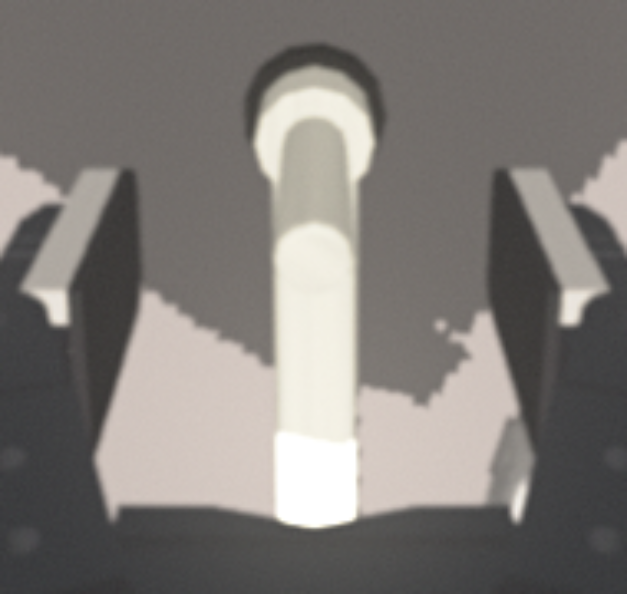

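```bash
python3 -m jog '[{"linear":[0,0,0],"rotation":[0,0,0],"grip":40},{"linear":[0,-0.006,0.001],"rotation":[0,0,0],"grip":28},{"linear":[0,-0.006,0.001],"rotation":[0,0,0],"grip":26},{"linear":[0,-0.006,0.001],"rotation":[0,0,0],"grip":26},{"linear":[0,-0.006,0.001],"rotation":[0,0,0],"grip":26}]' 30
cat >> h.py <<'E'
H=np.array([565.,-206.]);SY=0.06
def arc(q0,q1,n,lead,z=32):
    from rig import sense
    s=sense();w,x,y,zq=s['ee_rot'];M=R.from_quat([x,y,zq,w]).as_matrix()
    print("t",s['time_s'],"pos",s['eef_pos'].round(1),"yaw",np.arctan2(M[1,2],M[0,2]).round(3),"F",s['force'].round(1),"q",s['joints'].round(2))
    d=s['eef_pos'][:2]-H;zt=M[:2,2]; print("leg angle by TCP",(np.arctan2(-d[0],d[1])-SY).round(3),"r",np.hypot(*d).round(1))
    for q in np.linspace(q0,q1,n):
        a=q+SY;ld=np.array([-np.sin(a),np.cos(a)]);tg=np.array([-np.cos(a),-np.sin(a)])
        t=np.r_[H+130*ld+lead*tg,z]
        z_=-np.r_[tg,0];x_=np.array([0,0,-1.]);T=np.stack([x_,np.cross(z_,x_),z_],1)
        print(q.round(2),(M.T@(t-s['eef_pos'])/300).round(3).tolist(),(R.from_matrix(M.T@T).as_rotvec()/.5).round(3).tolist())
E
python3 -c "
from h import *
arc(.2,.65,10,7)"
```

```text
time_s: 3.83
eef_pos: [535.8, -80.3, 33.2]
ee_rot: [0.702, -0.083, 0.702, 0.083]
force: [0.6, -0.8, -0.2]
grip_width: 0.304
t 3.8333 pos [535.8 -80.3  33.2] yaw 0.235 F [ 0.6 -0.8 -0.2] q [-0.36  0.54  1.64 -0.    0.96 -0.6 ]
leg angle by TCP 0.168 r 129.1
0.2 [0.004, 0.002, -0.037] [-0.051, -0.001, 0.001]
0.25 [0.004, 0.0, -0.059] [-0.151, -0.001, 0.001]
0.3 [0.004, -0.003, -0.08] [-0.251, -0.001, 0.001]
0.35 [0.004, -0.008, -0.101] [-0.351, -0.001, 0.001]
0.4 [0.004, -0.013, -0.122] [-0.451, -0.001, 0.001]
0.45 [0.004, -0.02, -0.143] [-0.551, -0.001, 0.001]
0.5 [0.004, -0.027, -0.163] [-0.651, -0.001, 0.001]
0.55 [0.004, -0.036, -0.183] [-0.751, -0.001, 0.001]
0.6 [0.004, -0.045, -0.203] [-0.851, -0.001, 0.001]
0.65 [0.004, -0.056, -0.222] [-0.951, -0.001, 0.001]
```

```bash
python3 -m jog '[{"linear":[0.004,0.002,-0.037],"rotation":[-0.05,0,0],"grip":26},{"linear":[0.004,0,-0.059],"rotation":[-0.15,0,0],"grip":26},{"linear":[0.004,-0.003,-0.08],"rotation":[-0.25,0,0],"grip":26},{"linear":[0.004,-0.008,-0.101],"rotation":[-0.35,0,0],"grip":26},{"linear":[0.004,-0.013,-0.122],"rotation":[-0.45,0,0],"grip":26},{"linear":[0.004,-0.02,-0.143],"rotation":[-0.55,0,0],"grip":26},{"linear":[0.004,-0.027,-0.163],"rotation":[-0.65,0,0],"grip":26},{"linear":[0.004,-0.036,-0.183],"rotation":[-0.75,0,0],"grip":26},{"linear":[0.004,-0.045,-0.203],"rotation":[-0.85,0,0],"grip":26},{"linear":[0.004,-0.056,-0.222],"rotation":[-0.95,0,0],"grip":26},{"linear":[0.004,-0.056,-0.222],"rotation":[-0.95,0,0],"grip":26}]'
python3 -c "
from h import *
arc(.7,1.1,9,7)
from rig import capture
p,d=capture('wrist');cv2.imwrite('pics/w3.png',p[:,:,::-1])"
```

```text
time_s: 4.75
eef_pos: [474.4, -112.5, 32.1]
ee_rot: [0.663, -0.246, 0.663, 0.246]
force: [-0.3, -1.0, 0.6]
grip_width: 0.304
t 4.75 pos [ 474.4 -112.5   32.1] yaw 0.711 F [-0.3 -1.   0.6] q [-0.47  0.45  1.81 -0.    0.89 -1.18]
leg angle by TCP 0.71 r 130.2
0.7 [0.0, -0.002, -0.019] [-0.099, -0.002, -0.0]
0.75 [0.0, -0.004, -0.04] [-0.199, -0.002, -0.0]
0.8 [0.0, -0.008, -0.062] [-0.299, -0.002, -0.0]
0.85 [0.0, -0.013, -0.083] [-0.399, -0.002, -0.0]
0.9 [0.0, -0.019, -0.104] [-0.499, -0.002, -0.0]
0.95 [0.001, -0.026, -0.124] [-0.599, -0.002, -0.0]
1.0 [0.001, -0.034, -0.145] [-0.699, -0.002, -0.0]
1.05 [0.001, -0.043, -0.164] [-0.799, -0.002, -0.0]
1.1 [0.001, -0.053, -0.184] [-0.899, -0.002, -0.0]
```

View pics/w3.png

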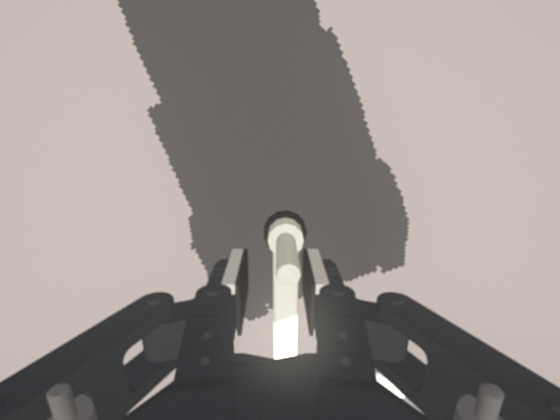

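The leg is following. The pin, with its top at (289,272), rests on the trailing (right) pad and is well within the pad width. I'll carry on along the arc.

```bash
python3 -m jog '[{"linear":[0,-0.002,-0.019],"rotation":[-0.1,0,0],"grip":26},{"linear":[0,-0.004,-0.04],"rotation":[-0.2,0,0],"grip":26},{"linear":[0,-0.008,-0.062],"rotation":[-0.3,0,0],"grip":26},{"linear":[0,-0.013,-0.083],"rotation":[-0.4,0,0],"grip":26},{"linear":[0,-0.019,-0.104],"rotation":[-0.5,0,0],"grip":26},{"linear":[0,-0.026,-0.124],"rotation":[-0.6,0,0],"grip":26},{"linear":[0,-0.034,-0.145],"rotation":[-0.7,0,0],"grip":26},{"linear":[0,-0.043,-0.164],"rotation":[-0.8,0,0],"grip":26},{"linear":[0,-0.053,-0.184],"rotation":[-0.9,0,0],"grip":26},{"linear":[0,-0.053,-0.184],"rotation":[-0.9,0,0],"grip":26}]'
python3 -c "
from h import *
arc(1.15,1.55,9,7)
"
```

```text
time_s: 5.63
eef_pos: [443.3, -160.8, 32.3]
ee_rot: [0.592, -0.387, 0.592, 0.387]
force: [0.0, 0.5, 0.8]
grip_width: 0.3
t 5.6333 pos [ 443.3 -160.8   32.3] yaw 1.157 F [0.  0.5 0.8] q [-0.6   0.42  1.85 -0.    0.87 -1.75]
leg angle by TCP 1.155 r 129.8
1.15 [0.001, -0.001, -0.021] [-0.105, -0.002, 0.0]
1.2 [0.001, -0.003, -0.042] [-0.205, -0.002, 0.0]
1.25 [0.001, -0.007, -0.064] [-0.305, -0.002, 0.0]
1.3 [0.001, -0.012, -0.085] [-0.405, -0.002, 0.0]
1.35 [0.001, -0.018, -0.106] [-0.505, -0.002, 0.0]
1.4 [0.001, -0.025, -0.126] [-0.605, -0.002, 0.0]
1.45 [0.001, -0.033, -0.146] [-0.705, -0.002, 0.0]
1.5 [0.001, -0.042, -0.166] [-0.805, -0.002, -0.0]
1.55 [0.001, -0.053, -0.185] [-0.905, -0.002, -0.0]
```

```bash
python3 -m jog '[{"linear":[0,-0.001,-0.021],"rotation":[-0.1,0,0],"grip":26},{"linear":[0,-0.003,-0.042],"rotation":[-0.2,0,0],"grip":26},{"linear":[0,-0.007,-0.064],"rotation":[-0.3,0,0],"grip":26},{"linear":[0,-0.012,-0.085],"rotation":[-0.4,0,0],"grip":26},{"linear":[0,-0.018,-0.106],"rotation":[-0.5,0,0],"grip":26},{"linear":[0,-0.025,-0.126],"rotation":[-0.6,0,0],"grip":26},{"linear":[0,-0.033,-0.146],"rotation":[-0.7,0,0],"grip":26},{"linear":[0,-0.042,-0.166],"rotation":[-0.8,0,0],"grip":26},{"linear":[0,-0.042,-0.166],"rotation":[-0.8,0,0],"grip":26},{"linear":[0,-0.042,-0.166],"rotation":[-0.8,0,0],"grip":26}]'
python3 - <<'E'
from h import *
arc(1.5,1.57,3,7)
from rig import capture,calibration
c=calibration("wrist");p,d=capture('wrist');cv2.imwrite('pics/w4.png',p[:,:,::-1])
E
```

```text
time_s: 6.47
eef_pos: [435.1, -211.3, 32.3]
ee_rot: [0.504, -0.496, 0.504, 0.496]
force: [-0.2, -0.4, -0.8]
grip_width: 0.305
t 6.4667 pos [ 435.1 -211.3   32.3] yaw 1.554 F [-0.2 -0.4 -0.8] q [-0.69  0.44  1.82 -0.    0.88 -2.25]
leg angle by TCP 1.551 r 130.0
1.5 [0.001, 0.0, -0.001] [-0.012, -0.002, -0.0]
1.54 [0.001, -0.001, -0.016] [-0.082, -0.002, -0.0]
1.57 [0.001, -0.002, -0.031] [-0.152, -0.002, -0.0]
```

View pics/w4.png

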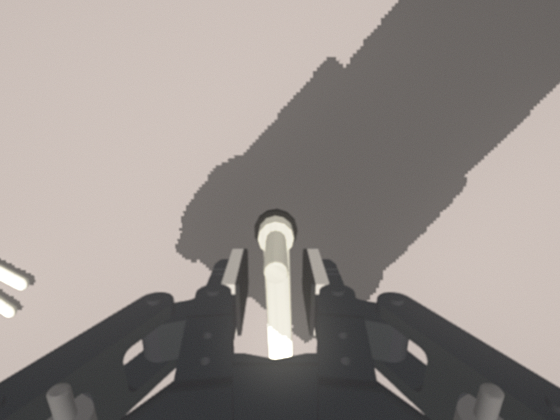

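The pin has moved forward off the trailing pad (top at 276,268) and touches neither pad, so the detent has drawn it in. I'll lift straight up.

```bash
python3 -m jog '[{"linear":[-0.03,0,0],"rotation":[0,0,0],"grip":28},{"linear":[-0.08,0,0],"rotation":[0,0,0],"grip":28},{"linear":[-0.15,0,0],"rotation":[0,0,0],"grip":28},{"linear":[-0.25,0,0],"rotation":[0,0,0],"grip":28},{"linear":[-0.36,0,0],"rotation":[0,0,0],"grip":28},{"linear":[-0.48,0,0],"rotation":[0,0,0],"grip":28},{"linear":[-0.58,0,0],"rotation":[0,0,0],"grip":28},{"linear":[-0.6,0,0],"rotation":[0,0,0],"grip":28},{"linear":[-0.6,0,0],"rotation":[0,0,0],"grip":28},{"linear":[-0.6,0,0],"rotation":[0,0,0],"grip":28}]'
python3 - <<'E'
from h import *
from rig import capture,calibration
for n in("top","scene","wrist"):
    c=calibration(n);p,d=capture(n);cv2.imwrite(f'pics/{n}5.png',p[:,:,::-1])
    np.savez(f"{n}5.npz",p=p,d=d,**{k:np.array(v) for k,v in c.items()})
a=cv2.imread("pics/top5.png");b=cv2.imread("pics/scene5.png")
cv2.imwrite("pics/z5.png",np.hstack([cv2.resize(a[180:330,140:440],(400,200)),cv2.resize(b[100:300,100:400],(400,267))[:200]]))
E
```

```text
time_s: 7.35
eef_pos: [434.8, -210.4, 211.8]
ee_rot: [0.504, -0.496, 0.504, 0.496]
force: [0.3, 0.1, -0.7]
grip_width: 0.329
```

View pics/wrist5.png

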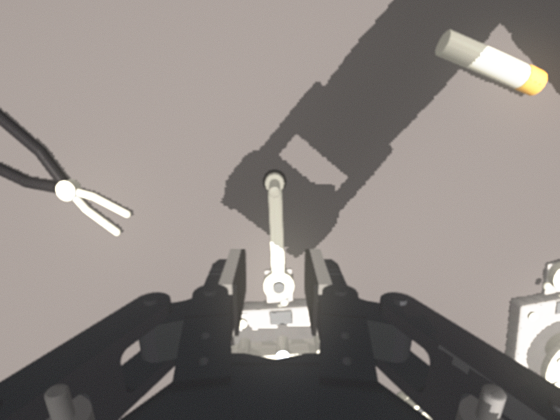

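View pics/scene5.png

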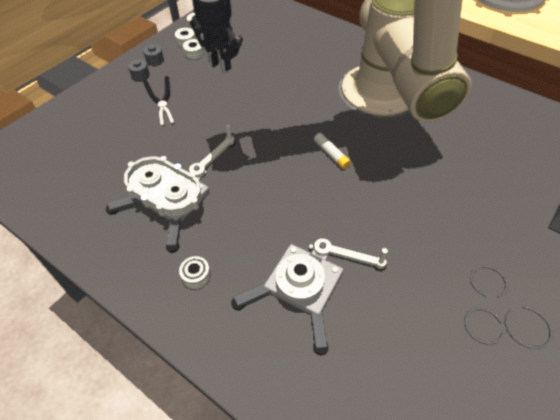

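View pics/top5.png

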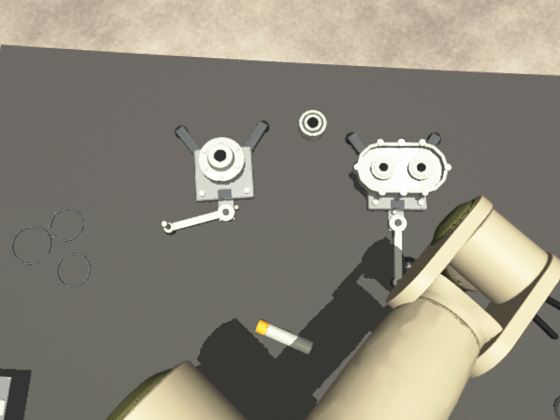

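Wrist view: the leg runs from the hub (279,287) to the collar (274,183), square to the plate's front edge. In the top and scene views the leg points towards the robot, and the flange stand's leg hasn't moved. I'll check the angle numerically.

```bash
python3 - <<'E'
from h import *
w=np.load("wrist5.npz");s=np.load("scene5.npz");t=np.load("top5.npz");t0=np.load("top0.npz")
h=onz((279,287),25,w);c=onz((274.5,181.5),20,w);print(h,c,"q",np.arctan2(*-(c-h)[[0]],(c-h)[1])-SY)
h=onz((197.5,170),25,s);c=onz((229,128),66,s);print(h,c,"q(rough)",np.arctan2(-(c-h)[0],(c-h)[1])-SY)
h=onz((398.2,222.4),25,t);c=onz((398,262),20,t);print("top q",np.arctan2(-(c-h)[0],(c-h)[1])-SY)
d=np.abs(t['p'].astype(int)-t0['p'])[195:245,150:250].max();print("flange leg image change",d)
h=onz((226,212),25,t);c=onz((168,227.5),20,t)
p=cv2.imread("pics/wrist5.png")[160:370,210:350];cv2.imwrite("pics/w5z.png",cv2.resize(p,None,fx=2.8,fy=2.8))
E
```

```text
[ 564.72303281 -207.45356624   25.        ] [ 434.57883108 -210.7806248    20.        ] q 1.5363551608626058
[ 570.80315522 -198.75361458   25.        ] [ 440.29509208 -202.30834062   66.        ] q(rough) 1.5380271911534933
top q 1.531025801742665
flange leg image change 16
```

View pics/w5z.png

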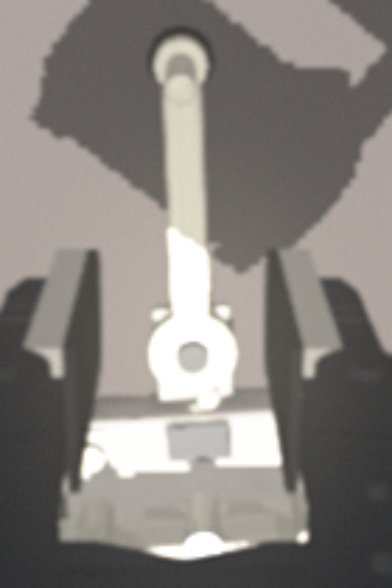

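```bash
python3 -c "
from rig import sense,finish_job
s=sense();print(s['time_s'],s['dq'].round(3),s['force'].round(1));print(finish_job())"
```

```text
7.5 [-0.001  0.002 -0.008  0.001  0.001 -0.002] [ 0.4 -0.1 -0.3]
the job is handed in; nothing more can be done
None
```

The front leg of the oval-cover stand is swung out onto its stop and released, and I handed the job in at 7.5 s. I lowered the open jaws around the grip pin, narrowed them to 26 mm without gripping, and pushed the pin round its arc. Past the crest the detent drew the pin off the pushing pad, and I lifted the gripper straight up, clear of everything.

**Leg angle:** the last wrist, scene and top views gave 1.536, 1.538 and about 1.53 rad. All three are a little under the 1.571 stop but well above 1.396. They share one estimate of the stand's orientation, uncertain by about 0.03 rad, which could account for the gap.

**Positions:** the scene camera placed the hinge about 10 mm away from where the wrist camera put it. I relied on the wrist view for positions.

**Other stand:** the image around the flange stand's leg was unchanged apart from noise.

**Robot:** the arm was at rest, the tool about 180 mm above the height it pushed at, and the force reading near zero.

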